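# Click the tub's snap lid shut round its rim

## Task

Press the snap lid of the white tub shut: with the fingertips, press down every section of the lid's rim that still stands up until it clicks level, so that all six sections are shut. Leave the tub standing where it is, lift nothing, and do not disturb the things that stand round it.

Things in the scene. Friction and masses are not known exactly. Their poses are not given: they have to be found in the camera images.
- tub: loose round white plastic tub, 142 mm across, 0.95 kg, with a grey lid 153 mm across; the shut rim is 100 mm above the bench. Origin: centre of the underside, z up. The lid's middle is a fixed disc 94 mm across, 2 mm below the shut rim; the rim round it is cut by slits into six 60-degree sections, 0 to 5, counter-clockwise from above, section 0 on the tub's +x
- section_0 (a joint): tilt of rim section 0 (rad): 0 = clicked shut, level; 0.40 = standing up (outer edge 13 mm higher). Hinge at its inner side, 44 mm from the tub's axis. A light spring (2 N at the press point) lifts it; at 0.15 it meets a catch, past 0.07 it clicks shut (below 0.04) and stays; let go earlier it springs up again. About 10 N down at the press point gets it past the catch; hard stop at 0
- press_0 (a point): round thumb mark on top of rim section 0, the point to press, 65 mm out from the tub's axis when shut (100 mm above the bench then, about 8 mm higher when the section stands up); moves with the section; the section is about 64 mm wide round the rim here and reaches from 47 to 76 mm from the axis
- section_1 (a joint): tilt of rim section 1 (rad): 0 = clicked shut, level; 0.40 = standing up (outer edge 13 mm higher). Hinge at its inner side, 44 mm from the tub's axis. A light spring (2 N at the press point) lifts it; at 0.15 it meets a catch, past 0.07 it clicks shut (below 0.04) and stays; let go earlier it springs up again. About 10 N down at the press point gets it past the catch; hard stop at 0
- press_1 (a point): round thumb mark on top of rim section 1, the point to press, 65 mm out from the tub's axis when shut (100 mm above the bench then, about 8 mm higher when the section stands up); moves with the section; the section is about 64 mm wide round the rim here and reaches from 47 to 76 mm from the axis
- section_2 (a joint): tilt of rim section 2 (rad): 0 = clicked shut, level; 0.40 = standing up (outer edge 13 mm higher). Hinge at its inner side, 44 mm from the tub's axis. A light spring (2 N at the press point) lifts it; at 0.15 it meets a catch, past 0.07 it clicks shut (below 0.04) and stays; let go earlier it springs up again. About 10 N down at the press point gets it past the catch; hard stop at 0
- press_2 (a point): round thumb mark on top of rim section 2, the point to press, 65 mm out from the tub's axis when shut (100 mm above the bench then, about 8 mm higher when the section stands up); moves with the section; the section is about 64 mm wide round the rim here and reaches from 47 to 76 mm from the axis
- section_3 (a joint): tilt of rim section 3 (rad): 0 = clicked shut, level; 0.40 = standing up (outer edge 13 mm higher). Hinge at its inner side, 44 mm from the tub's axis. A light spring (2 N at the press point) lifts it; at 0.15 it meets a catch, past 0.07 it clicks shut (below 0.04) and stays; let go earlier it springs up again. About 10 N down at the press point gets it past the catch; hard stop at 0
- press_3 (a point): round thumb mark on top of rim section 3, the point to press, 65 mm out from the tub's axis when shut (100 mm above the bench then, about 8 mm higher when the section stands up); moves with the section; the section is about 64 mm wide round the rim here and reaches from 47 to 76 mm from the axis
- section_4 (a joint): tilt of rim section 4 (rad): 0 = clicked shut, level; 0.40 = standing up (outer edge 13 mm higher). Hinge at its inner side, 44 mm from the tub's axis. A light spring (2 N at the press point) lifts it; at 0.15 it meets a catch, past 0.07 it clicks shut (below 0.04) and stays; let go earlier it springs up again. About 10 N down at the press point gets it past the catch; hard stop at 0
- press_4 (a point): round thumb mark on top of rim section 4, the point to press, 65 mm out from the tub's axis when shut (100 mm above the bench then, about 8 mm higher when the section stands up); moves with the section; the section is about 64 mm wide round the rim here and reaches from 47 to 76 mm from the axis
- section_5 (a joint): tilt of rim section 5 (rad): 0 = clicked shut, level; 0.40 = standing up (outer edge 13 mm higher). Hinge at its inner side, 44 mm from the tub's axis. A light spring (2 N at the press point) lifts it; at 0.15 it meets a catch, past 0.07 it clicks shut (below 0.04) and stays; let go earlier it springs up again. About 10 N down at the press point gets it past the catch; hard stop at 0
- press_5 (a point): round thumb mark on top of rim section 5, the point to press, 65 mm out from the tub's axis when shut (100 mm above the bench then, about 8 mm higher when the section stands up); moves with the section; the section is about 64 mm wide round the rim here and reaches from 47 to 76 mm from the axis
- tin_oxide_mid (a point): bystander, loose, not to be moved: tall terracotta-coloured plastic tin, 74 mm across, 78 mm high; point half-way up its middle. It stands beside the tub, 0.13 to 0.17 m from the tub's axis, lower than the lid
- compound_brown_mid (a point): bystander, loose, not to be moved: brown bar of polishing compound, 66x90x30 mm; point half-way up its middle. It stands beside the tub, 0.13 to 0.17 m from the tub's axis, lower than the lid
- tin_grit_mid (a point): bystander, loose, not to be moved: light grey tin, 69 mm across, 92 mm high; point half-way up its middle. It stands beside the tub, 0.13 to 0.17 m from the tub's axis, lower than the lid
- rough_stone_1_mid (a point): bystander, loose, not to be moved: rough pale stone, about 50x50x42 mm; point half-way up its middle. It stands beside the tub, 0.13 to 0.17 m from the tub's axis, lower than the lid
- head_e_mid (a point): bystander, loose, not to be moved: brown cast head like a small bottle, 68x70x80 mm; point half-way up its middle. It stands beside the tub, 0.13 to 0.17 m from the tub's axis, lower than the lid
- arbor_mid (a point): bystander, loose, not to be moved: steel arbor lying down, 73x84x35 mm; point half-way up its middle. It stands beside the tub, 0.13 to 0.17 m from the tub's axis, lower than the lid

How it is judged:
By the outcome, as a careful person would: the job done as asked, in the order asked, and still so for the second after the job is handed in, with the robot touching nothing.
It also fails if it takes over 54 s, if anything falls off the work surface, if the arm or the gripper's body presses on something with over 40 N, if the wrist force passes 120 N, or if a joint passes its speed limit or range.

## Robot

A 6-joint arm with a two-finger parallel gripper is mounted at the origin on a cart in front of the work surface, level with it; the furniture and walls round the work are solid. World frame = base frame: x ahead of the robot, y to its left, z up, the work surface at z = 0. Lengths are in mm, angles in rad, forces in N, time in s.
With the tool pointing down it reaches from about 300 to 850 mm from the base axis. Payload 5.4 kg.
Tool frame: the origin (TCP) lies midway between the tips of the shut fingers; the grasp point (between the pads) lies 19 mm behind it; z points along the fingers, y is the line along which they close (so a half turn about z gives the same grasp; the last joint's range is limited). The gripper opens to 85 mm and grips with 20 to 120 N. Pads are 22 mm wide; open, the fingers measure 114 mm over their backs; the gripper's body (76 mm by 85 mm) begins 54 mm behind the grasp point. The pads swing forward as they close: fully open they stand 13 mm farther back than shut.
Start: joints at [-1.498, 0.158, 1.597, -0, 1.386, -0.21], TCP at [160.428, -552.15, 231.299] pointing down, gripper open.
Joint ranges: [-2.91, 2.91], [-0.94, 2.29], [0.18, 2.7], [-1.29, 4.43], [0.17, 2.64], [-3, 3]. Speed limits (rad/s): [2.57, 2.57, 3.14, 3.14, 3.14, 3.14].

## Interface

Orientations are given as a rotation vector (axis times angle).
In Python, from station import env gives the robot as it stands. The module is installed in compiled form; this text tells all that it offers.
- The arm moves only by the tool carry_out, never from a script. Its argument "deltas" is a list of rows, each a list of 7 numbers: the shift along the tool's x, y, z in mm, then the turn, a rotation vector about the tool's x, y, z in degrees, then the finger opening in mm, from 0 to 85.4. A call has 1 to 20 rows; each row is the pose to reach, as a shift and turn from the pose commanded when the call began, along the tool's axes at that moment; what a row does not reach only later rows make up. A row lasts 1/8 s, in which the tool goes at most 62.5 mm and 10.7 degrees, less where a joint would pass 70% of its speed; a pose out of reach is approached as far as the arm can. A call with a gripper value outside its range is refused whole. The fingers move at their own pace and stop on an object; "force" is the grip in N (left out, the last holds). Time passes only in rows, so rows that repeat a pose let the fingers close. It gives the time, the measured TCP pose, the force, the opening and the grip force at its end, in the units of the state.
- env.read_state(): the state, without advancing time (a new reading comes with each control period).
- env.read_camera(name): name is "scene" or "top" or "wrist"; returns a dict with "pixels" (384x512x3 uint8, red, green, blue), "mtx" (3x3 intrinsics, pixels), "rvec" (rotation vector, rad) and "tvec" (3), from world to camera coordinates, as OpenCV has them; the wrist camera has in their place "tool_from_camera" (4x4, takes a point from camera to tool coordinates, whose origin is the TCP and whose axes are the flange's). Camera axes: x right, y down, z forward; pixel columns grow to the right and rows downward; lengths in mm; the calibration is good to about 2 mm. A picture is of the moment at which its call begins: read the wrist's pose just before it. There is no depth.
- env.hand_in(): hands the job in; it is judged then, once.
Trained networks look in a picture, given as the dict that the camera call returned (one of the last four; its "shot" number tells which), for a name from the list of things; names that differ only in an ending like _2 or _b are one class to them, and where a whole thing is asked for, a point or a joint stands for the part that bears it (a point fixed in the world has none). Each returns a list of dicts, best first, with "score" (0 to 1); they miss things now and then, are a little off and sometimes report something else, mostly with a low value. They report only what shows in the picture. A call takes as long as a camera call.
- env.outline_of(query, picture): "region" (384x512 bool, what is visible of it) and "box" ([left, top, right, bottom] in pixels, round what is visible of it).
- env.tip_of(query, picture): "point" ([column, row] in pixels: a listed point, or the origin of a listed thing).
The state is a dict: "t": time; "joint_positions": joint angles; "dq": joint speeds; "effort": joint torques, N m; "tcp_pos": TCP position; "ee_rot": TCP orientation; "wrist_force": force on the tool from outside, world axes, zero at the start; "wrist_torque": the same for the moment, N m; "gripper_width": finger opening in mm; "grasp_force": force on a finger pad.
Only numpy, scipy, OpenCV 4.12 (cv2) and the standard library are available. Lean on these libraries where they do the work, as an engineer would, in place of code of your own. Each camera call takes 0.05 s, during which the arm holds its last target. There are 200 camera calls.

## Working session

There is one attempt and no reset: what is moved stays moved. The work goes in short steps, Python scripts to look and compute and a tool call to move; the robot and the scene stay as the last step left them, time stands still between calls to the robot, and variables do not carry over. Pictures are saved under pics/ and viewed, at most 10 in all, crops included, and the job is handed in when it is done.

Besides the shell and the picture viewer there is one more tool, called after ">>>" as name([rows], argument=value, ...), one row to a line, values as JSON. carry_out: Moves the arm, as the interface text tells. Its arguments: {"type":"object","properties":{"deltas":{"type":"array","items":{"type":"array","items":{"type":"number"}}},"force":{"type":"number"}},"required":["deltas"]}

```bash
mkdir -p pics
cat > h.py <<'E'
import numpy as np, cv2
from station import env
def ray(pic,px):
    R=cv2.Rodrigues(np.array(pic["rvec"],float))[0]; t=np.array(pic["tvec"],float).ravel()
    d=R.T@np.linalg.inv(pic["mtx"])@np.array([px[0],px[1],1.]); return -R.T@t,d
def atz(pic,px,z):
    o,d=ray(pic,px); return o+d*(z-o[2])/d[2]
def proj(pic,P):
    return cv2.projectPoints(np.array(P,float).reshape(-1,3),np.array(pic["rvec"],float),np.array(pic["tvec"],float),np.array(pic["mtx"],float),None)[0].reshape(-1,2)
def save(pic,n,box=None,s=1):
    im=pic["pixels"][:,:,::-1]
    if box: im=im[box[1]:box[3],box[0]:box[2]]
    cv2.imwrite("pics/"+n,cv2.resize(im,None,fx=s,fy=s,interpolation=cv2.INTER_CUBIC))
E
python3 - <<'E'
from h import *
s=env.read_state();print(s["t"],s["tcp_pos"],s["ee_rot"],s["wrist_force"],s["gripper_width"])
p=env.read_camera("top");q=env.read_camera("scene")
a=np.hstack([p["pixels"],q["pixels"]])[:,:,::-1]
cv2.imwrite("pics/a.png",cv2.resize(a,(800,300)))
for n,pic in(("top",p),("scene",q)):
    o=env.outline_of("tub",pic)[:1]
    print(n,[(x["score"],x["box"]) for x in o], [(x["score"],x["point"],atz(pic,x["point"],0).round()) for x in env.tip_of("tub",pic)[:2]])
    for x in env.tip_of("press_0",pic)[:8]: print(round(x["score"],2),np.round(x["point"]),atz(pic,x["point"],104).round(1))
    print(ray(pic,(256,192))[0])
for n,z in(("tin_oxide_mid",39),("compound_brown_mid",15),("tin_grit_mid",46),("rough_stone_1_mid",21),("head_e_mid",40),("arbor_mid",17)):
    print(n,[(round(x["score"],2),atz(p,x["point"],z).round()) for x in env.tip_of(n,p)[:1]])
x=[int(v) for v in env.outline_of("tub",p)[0]["box"]]
b=[max(0,x[0]-25),max(0,x[1]-25),x[2]+25,x[3]+25];print(b);save(p,"b.png",b,4)
E
```

```text
0.0 [ 160.39793804 -551.54721608  230.29498655] [-3.10834843e+00 -4.42540986e-01 -2.51262948e-04] [ 0.34721831 -0.06838779 -0.29754669] 85.03539716080651
top [(0.63, [207.4, 163.9, 271.8, 233.0])] [(0.74, [246.0, 201.1], array([550., -29.,   0.])), (0.47, [217.6, 182.3], array([603.,  47.,   0.]))]
0.87 [219. 182.] [583.   32.6 104. ]
0.79 [240. 168.] [615.2 -16.8 104. ]
0.79 [239. 224.] [480.8 -13.  104. ]
0.7 [266. 180.] [585.5 -78.9 104. ]
0.66 [212. 206.] [524.9  48.9 104. ]
0.56 [263. 209.] [515.  -70.6 104. ]
[409.91987862 -44.07562412 928.33608137]
scene [(0.85, [193.4, 171.8, 263.4, 245.8])] [(0.89, [230.2, 224.7], array([541.,  -9.,   0.]))]
0.89 [247. 208.] [480.9 -10.4 104. ]
0.87 [200. 193.] [583.1  38.9 104. ]
0.71 [211. 210.] [527.2  50.5 104. ]
0.58 [210. 173.] [622.1 -18.6 104. ]
0.5 [257. 188.] [512.9 -65.1 104. ]
0.46 [244. 173.] [570.2 -77.6 104. ]
[ 73.4203756  342.50222414 666.87913738]
tin_oxide_mid [(0.96, array([693., -14.,  39.]))]
compound_brown_mid [(0.69, array([639., 105.,  15.]))]
tin_grit_mid [(0.55, array([488., 116.,  46.]))]
rough_stone_1_mid [(0.7, array([410.,  -5.,  21.]))]
head_e_mid [(0.83, array([ 468., -126.,   40.]))]
arbor_mid [(0.59, array([ 613., -145.,   17.]))]
[182, 138, 296, 258]
```

View pics/a.png

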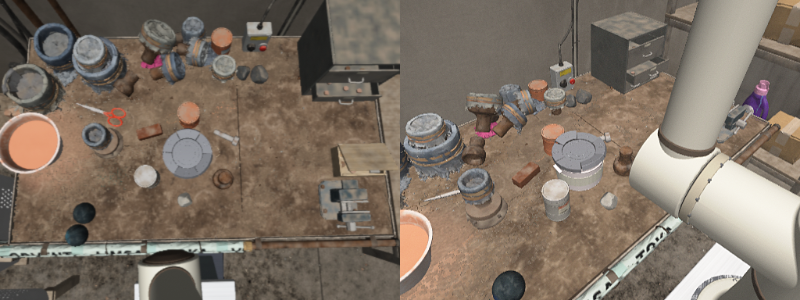

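View pics/b.png

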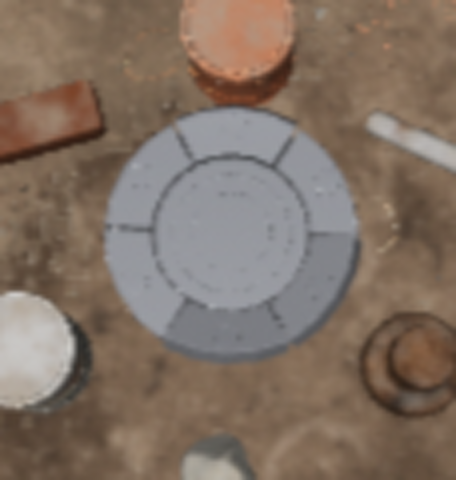

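Run:
```python
from h import *
p=env.read_camera("top");q=env.read_camera("scene")
A=env.tip_of("press_0",p)[:8];B=env.tip_of("press_0",q)[:8]
def P(pic): return np.array(pic["mtx"],float)@np.hstack([cv2.Rodrigues(np.array(pic["rvec"],float))[0],np.array(pic["tvec"],float).reshape(3,1)])
for a in A:
    best=[]
    for b in B:
        X=cv2.triangulatePoints(P(p),P(q),np.array(a["point"],float),np.array(b["point"],float)).ravel();X=X[:3]/X[3]
        e=np.linalg.norm(proj(p,X)[0]-a["point"])+np.linalg.norm(proj(q,X)[0]-b["point"])
        if 90<X[2]<120: best.append((e,X.round(1)))
    print(sorted(best,key=lambda v:v[0])[:2])
save(q,"c.png",[175,150,285,260],5)
```

```text
[(np.float64(2.176093848743001), array([577.9,  40.1, 101.1]))]
[(np.float64(1.29599549686766), array([525.3,  46. ,  94.8])), (np.float64(28.685547364082776), array([497. ,  20.8, 118.8]))]
[(np.float64(0.12125716765648886), array([615.9, -17.1, 109.8])), (np.float64(45.82526809799835), array([578.9, -53.4,  94.8]))]
[(np.float64(2.5325794384292983), array([488.3,  -7.4,  95.2]))]
[(np.float64(4.760793029133459), array([515. , -72.9, 104.6]))]
[(np.float64(8.579680319310487), array([584.9, -84.2,  94.1]))]
```

View pics/c.png

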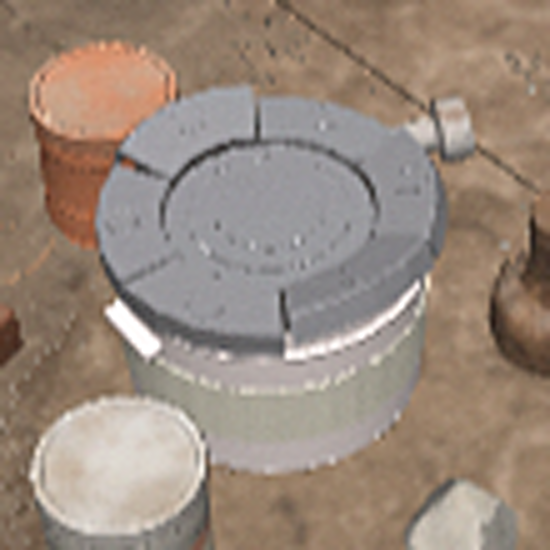

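The top view shows the lid centred at about pixel (239,196). In the scene view, the far (+x) and near (-x) sections look raised, and a right-hand one (-x-y) is also suspect. I'll close the fingers, move above the lid and look from near.

>>> carry_out([
  [262, -203, 0, 0, 0, 0, 0],
  [524, -406, 0, 0, 0, 0, 0],
  [524, -406, 0, 0, 0, 0, 0],
  [524, -406, 0, 0, 0, 0, 0],
  [524, -406, 0, 0, 0, 0, 0],
  [524, -406, 0, 0, 0, 0, 0],
  [524, -406, 0, 0, 0, 0, 0],
  [524, -406, 0, 0, 0, 0, 0],
  [524, -406, 0, 0, 0, 0, 0],
  [524, -406, 0, 0, 0, 0, 0],
  [524, -406, 0, 0, 0, 0, 0],
  [524, -406, 0, 0, 0, 0, 0],
  [524, -406, 0, 0, 0, 0, 0],
  [524, -406, 0, 0, 0, 0, 0],
  [524, -406, 0, 0, 0, 0, 0],
])

```text
t: 2.82
tcp_pos: [550.0, -17.0, 231.4]
ee_rot: [3.11, 0.44, 0.0]
wrist_force: [-0.6, -0.0, 0.2]
gripper_width: 0.2
grasp_force: 0.0
```

```bash
cat >> h.py <<'E'
def wrist():
    s=env.read_state();p=env.read_camera("wrist")
    T=np.eye(4);T[:3,:3]=cv2.Rodrigues(np.array(s["ee_rot"],float))[0];T[:3,3]=s["tcp_pos"]
    C=np.linalg.inv(T@np.array(p["tool_from_camera"]))
    p=dict(p) if not isinstance(p,dict) else p
    p["rvec"]=cv2.Rodrigues(C[:3,:3])[0];p["tvec"]=C[:3,3]
    return s,p
E
python3 - <<'E'
from h import *
s,p=wrist();print(s["t"],s["tcp_pos"],s["ee_rot"],s["wrist_force"],s["gripper_width"],s["joint_positions"])
for x in env.tip_of("press_0",p)[:8]: print(round(x["score"],2),np.round(x["point"]),atz(p,x["point"],104).round(1))
for x in env.tip_of("tub",p)[:1]: print(x["score"],x["point"],atz(p,x["point"],0))
save(p,"d.png",s=1.5)
E
```

```text
2.825 [550.00224452 -16.96205495 231.41614129] [3.11043653e+00 4.40332498e-01 1.39986842e-04] [-0.55605423 -0.02566156  0.23714745] 0.18772590112497076 [-2.50432179e-01  9.44103520e-02  1.66696468e+00 -9.97137923e-05
  1.38008085e+00  1.03911975e+00]
0.95 [231. 248.] [483.9 -13.9 104. ]
0.86 [280. 107.] [615.7 -19.7 104. ]
0.85 [328. 166.] [581.  -72.4 104. ]
0.84 [199. 123.] [586.   39.4 104. ]
0.76 [298. 236.] [513.  -68.9 104. ]
0.61 [178. 191.] [525.   43.8 104. ]
0.98 [251.9, 152.5] [552.74679102 -13.70136692   0.        ]
```

View pics/d.png

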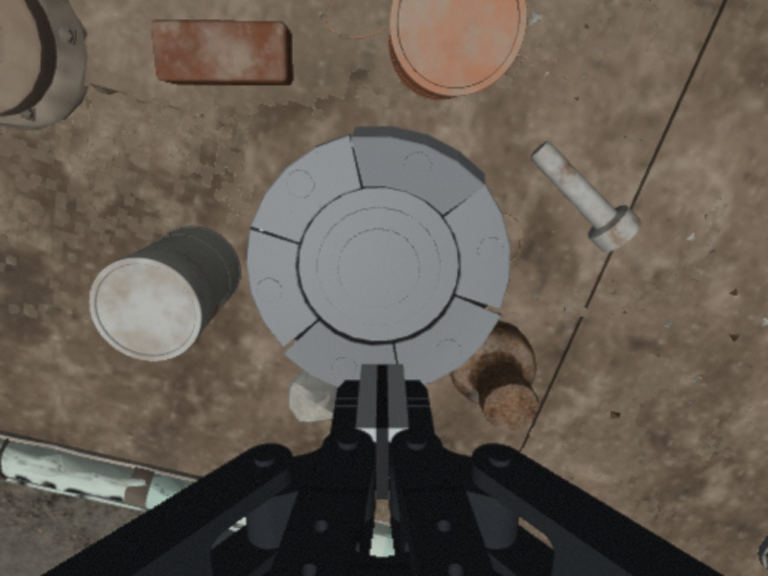

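The close view shows the +x section (pixel 415,150) raised, with its outer edge visible. Next I'll press it slowly.

>>> carry_out([
  [62, 20, 40, 0, 0, 0, 0],
  [62, 20, 80, 0, 0, 0, 0],
  [62, 20, 114, 0, 0, 0, 0],
  [62, 20, 114, 0, 0, 0, 0],
  [62, 20, 118, 0, 0, 0, 0],
  [62, 20, 121, 0, 0, 0, 0],
  [62, 20, 124, 0, 0, 0, 0],
  [62, 20, 126, 0, 0, 0, 0],
  [62, 20, 128, 0, 0, 0, 0],
  [62, 20, 130, 0, 0, 0, 0],
  [62, 20, 131, 0, 0, 0, 0],
  [62, 20, 131, 0, 0, 0, 0],
])

```text
t: 4.47
tcp_pos: [616.0, -18.1, 100.9]
ee_rot: [3.11, 0.443, 0.002]
wrist_force: [1.8, -0.1, 2.4]
gripper_width: -0.0
grasp_force: 1.3
```

>>> carry_out([
  [0, 0, 1, 0, 0, 0, 0],
  [0, 0, 2, 0, 0, 0, 0],
  [0, 0, 2, 0, 0, 0, 0],
])

```text
t: 4.85
tcp_pos: [615.9, -18.1, 99.8]
ee_rot: [3.11, 0.443, 0.001]
wrist_force: [-1.7, 0.5, 10.1]
gripper_width: 0.2
grasp_force: 5.2
```

>>> carry_out([
  [0, 0, -30, 0, 0, 0, 0],
  [-40, -13, -32, 0, 0, 0, 0],
  [-85, -28, -32, 0, 0, 0, 0],
  [-123, -41, -32, 0, 0, 0, 0],
  [-123, -41, -32, 0, 0, 0, 0],
  [-123, -41, -17, 0, 0, 0, 0],
  [-123, -41, -14, 0, 0, 0, 0],
  [-123, -41, -11, 0, 0, 0, 0],
  [-123, -41, -8, 0, 0, 0, 0],
  [-123, -41, -6, 0, 0, 0, 0],
  [-123, -41, -4, 0, 0, 0, 0],
])

```text
t: 6.22
tcp_pos: [486.0, -13.0, 102.9]
ee_rot: [3.11, 0.443, -0.001]
wrist_force: [-6.0, 1.0, 12.4]
gripper_width: 0.1
grasp_force: 6.1
```

>>> carry_out([
  [0, 0, 2, 0, 0, 0, 0],
  [0, 0, 4, 0, 0, 0, 0],
  [0, 0, 4, 0, 0, 0, 0],
])

```text
t: 6.6
tcp_pos: [486.0, -13.0, 99.8]
ee_rot: [3.11, 0.443, -0.001]
wrist_force: [-6.6, 0.9, 11.7]
gripper_width: 0.4
grasp_force: 6.6
```

>>> carry_out([
  [0, 0, -30, 0, 0, 0, 0],
  [6, 32, -30, 0, 0, 0, 0],
  [12, 64, -30, 0, 0, 0, 0],
  [12, 64, -30, 0, 0, 0, 0],
  [12, 64, -17, 0, 0, 0, 0],
  [12, 64, -14, 0, 0, 0, 0],
  [12, 64, -11, 0, 0, 0, 0],
  [12, 64, -8, 0, 0, 0, 0],
  [12, 64, -6, 0, 0, 0, 0],
  [12, 64, -4, 0, 0, 0, 0],
])

```text
t: 7.85
tcp_pos: [515.3, -71.1, 103.1]
ee_rot: [3.11, 0.443, -0.0]
wrist_force: [-5.8, 0.4, 13.5]
gripper_width: -0.0
grasp_force: 6.2
```

>>> carry_out([
  [0, 0, 2, 0, 0, 0, 0],
  [0, 0, 4, 0, 0, 0, 0],
  [0, 0, 4, 0, 0, 0, 0],
])

```text
t: 8.22
tcp_pos: [515.6, -71.2, 99.8]
ee_rot: [3.11, 0.443, 0.0]
wrist_force: [-5.3, 0.3, 10.9]
gripper_width: -0.4
grasp_force: 5.9
```

>>> carry_out([
  [0, 0, -30, 0, 0, 0, 0],
  [31, 10, -30, 0, 0, 0, 0],
  [62, 20, -30, 0, 0, 0, 0],
  [62, 20, -30, 0, 0, 0, 0],
  [62, 20, -17, 0, 0, 0, 0],
  [62, 20, -14, 0, 0, 0, 0],
  [62, 20, -11, 0, 0, 0, 0],
  [62, 20, -8, 0, 0, 0, 0],
  [62, 20, -6, 0, 0, 0, 0],
  [62, 20, -4, 0, 0, 0, 0],
])

```text
t: 9.48
tcp_pos: [580.5, -73.0, 102.3]
ee_rot: [3.11, 0.443, 0.0]
wrist_force: [-0.2, 0.3, 0.6]
gripper_width: 0.0
grasp_force: 0.0
```

>>> carry_out([
  [0, 0, 2, 0, 0, 0, 0],
  [0, 0, 4, 0, 0, 0, 0],
  [0, 0, 4, 0, 0, 0, 0],
])

```text
t: 9.85
tcp_pos: [580.6, -73.0, 99.9]
ee_rot: [3.11, 0.443, -0.0]
wrist_force: [-4.4, 1.2, 9.8]
gripper_width: -0.0
grasp_force: 4.7
```

>>> carry_out([
  [0, 0, -30, 0, 0, 0, 0],
  [12, -36, -32, 0, 0, 0, 0],
  [24, -72, -32, 0, 0, 0, 0],
  [36, -107, -32, 0, 0, 0, 0],
  [36, -107, -32, 0, 0, 0, 0],
  [36, -107, -17, 0, 0, 0, 0],
  [36, -107, -14, 0, 0, 0, 0],
  [36, -107, -11, 0, 0, 0, 0],
  [36, -107, -8, 0, 0, 0, 0],
  [36, -107, -6, 0, 0, 0, 0],
  [36, -107, -4, 0, 0, 0, 0],
])

```text
t: 11.22
tcp_pos: [585.2, 39.8, 102.3]
ee_rot: [3.11, 0.443, 0.001]
wrist_force: [-1.0, -0.6, -0.1]
gripper_width: 0.1
grasp_force: 0.0
```

>>> carry_out([
  [0, 0, 2, 0, 0, 0, 0],
  [0, 0, 4, 0, 0, 0, 0],
  [0, 0, 4, 0, 0, 0, 0],
])

```text
t: 11.6
tcp_pos: [585.3, 39.9, 99.9]
ee_rot: [3.11, 0.443, 0.0]
wrist_force: [-4.6, -1.1, 9.2]
gripper_width: -0.1
grasp_force: 4.7
```

>>> carry_out([
  [0, 0, -30, 0, 0, 0, 0],
  [-31, -10, -30, 0, 0, 0, 0],
  [-62, -21, -30, 0, 0, 0, 0],
  [-62, -21, -30, 0, 0, 0, 0],
  [-62, -21, -17, 0, 0, 0, 0],
  [-62, -21, -14, 0, 0, 0, 0],
  [-62, -21, -11, 0, 0, 0, 0],
  [-62, -21, -8, 0, 0, 0, 0],
  [-62, -21, -6, 0, 0, 0, 0],
  [-62, -21, -4, 0, 0, 0, 0],
])

```text
t: 12.85
tcp_pos: [519.8, 42.7, 102.3]
ee_rot: [3.11, 0.443, 0.0]
wrist_force: [-0.2, -0.7, -0.0]
gripper_width: 0.2
grasp_force: 0.0
```

>>> carry_out([
  [0, 0, 2, 0, 0, 0, 0],
  [0, 0, 4, 0, 0, 0, 0],
  [0, 0, 4, 0, 0, 0, 0],
])

```text
t: 13.22
tcp_pos: [519.9, 42.7, 99.8]
ee_rot: [3.11, 0.443, -0.0]
wrist_force: [-5.9, 0.3, 9.9]
gripper_width: 0.1
grasp_force: 5.4
```

>>> carry_out([
  [0, 0, -30, 0, 0, 0, 0],
  [-60, 0, -90, 0, 0, 0, 0],
  [-80, 30, -135, 0, 0, 0, 0],
  [-80, 30, -135, 0, 0, 0, 0],
  [-80, 30, -135, 0, 0, 0, 0],
  [-80, 30, -135, 0, 0, 0, 0],
])

```text
t: 13.98
tcp_pos: [450.7, -7.7, 231.5]
ee_rot: [-3.109, -0.443, 0.004]
wrist_force: [0.3, -0.1, 0.2]
gripper_width: 0.4
grasp_force: 0.0
```

Run:
```python
from h import *
s,p=wrist();q=env.read_camera("scene");t=env.read_camera("top")
print(s["t"],s["tcp_pos"],s["wrist_force"])
for n,pic in(("w",p),("s",q),("t",t)):
    print(n,[(round(x["score"],2),atz(pic,x["point"],100).round(1).tolist()[:2]) for x in env.tip_of("press_0",pic)[:6]])
A=cv2.resize(q["pixels"][150:260,175:285],(400,400),interpolation=2);B=cv2.resize(p["pixels"],(400,300),interpolation=3)
C=np.zeros((400,800,3),np.uint8);C[:,:400]=A;C[:300,400:]=B
cv2.imwrite("pics/e.png",C[:,:,::-1])
```

```text
13.975 [450.65251691  -7.72377602 231.52497097] [ 0.31725586 -0.09779858  0.17952714]
w [(0.71, [579.8, -73.1]), (0.67, [514.8, -67.7]), (0.64, [485.0, -14.1]), (0.57, [520.5, 45.8])]
s [(0.74, [625.1, -18.4]), (0.67, [577.9, 43.3]), (0.58, [480.1, -7.5]), (0.56, [575.2, -80.0]), (0.48, [514.8, -69.9])]
t [(0.66, [613.9, -20.1]), (0.54, [583.9, 41.4]), (0.51, [590.4, -73.1])]
```

View pics/e.png

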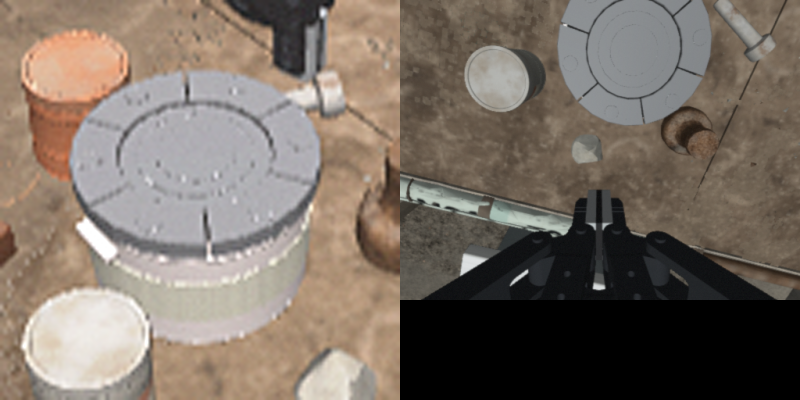

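The scene crop shows all six sections level: the steps and dark shading at the raised ones are gone. The tub and the things round it stand where they were.

```bash
python3 -c "
from station import env
print(env.hand_in())"
```

```text
the job is handed in; nothing more can be done
None
```

I pressed the three raised sections (+x, -x and -x-y sides) shut and checked the other three with a light press; all six look level in the last picture, the tub and its neighbours look undisturbed, and the job was handed in at about 14 s.

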